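# Weigh a pail of gumballs on the hook scale

### The job

Weigh the pail of gumballs on the customers' hook scale: lift its folded bail upright with a fingertip while the pail stays standing on the counter, then pick the pail up by the bail and hang it by the eye of the bail in the hook of the spring scale. Ease the weight on slowly until the scale carries all of it before you let go; the scale must not be jolted or pushed to its stop. Leave the pail hanging still, spill nothing, and leave the other things on the counter where they are.

Things in the scene. Friction and masses are not known exactly. Their poses are not given: they have to be found in the camera images.
- pail: Open steel pail of gumballs (fixed in it), 90 mm high, 86 mm wide at the foot, 114 mm over the rim. Loose; weighs 0.28 to 0.83 kg with its bail, different each time. Origin at the centre of its underside, z up. The bail's two pins are at local y = +62 and -62 mm, x = 0, z = 78 mm. At the start the bail lies folded toward local -x (to the robot's left, a little toward it).
- bail_wire (a joint): Angle of the bail about its pins (rad): 0 folded on the pail's -x side, 10 degrees below level; 0.175 level; 1.745 upright; 3.49 folded on the far side. Starts at 0 to 0.35. Stiff pins (0.018 N m): the bail stays where it is left. 6 mm wire, straight crown parallel to local y, 78 mm from the pin axis; folded, the crown is 65 to 90 mm above the counter, 15 to 20 mm off the pail's wall.
- bail_eye (a point): Middle of the eye of the bail: a small outward kink of the wire, 10 mm wide, half-way along the crown between two grip sleeves, 86 mm from the pin axis. The scale's hook goes under the wire here. Axes are those of the bail: y along the crown. With the bail upright the pail's rim is 74 mm below it, so the hook's tip can pass in sideways beneath the crown, above the rim.
- grip_left (a point): Centre of the black plastic grip sleeve on the +y half of the crown: 12 mm diameter, 28 mm long along y, 25.5 mm beside the eye and 8 mm below it when the bail is upright. Pinch it across the crown.
- grip_right (a point): Centre of the like sleeve on the -y half of the crown, 25.5 mm beside the eye.
- hook_seat (a point): Where the centre of the bail's wire rests in the valley of the hook; moves with it. 0.288 m above the counter when empty. Axes are the scale's: the arm (9 mm bar, hook 7 mm) runs along y from the post, 150 mm away at -y, to the upturned tip 19 mm away at +y. Tip top 21 mm above the seat, arm top 16 mm. The wire enters from above between arm and tip, crown across the arm (along the scale's x).
- hook_post (a joint): How far the sprung hook post has sunk (m): 0 empty, stop at 0.090. The spring gives 110 N per metre with little damping, so the pail's own weight sinks it 25 to 74 mm; let go while the hand still carries or presses more than about half a newton and the post jumps. It should never move faster than 0.06 m/s nor sink beyond 0.085.
- scale: White counter spring scale, standing fast, round dial on its -x face. Origin on the counter under the post, z up. Base plate 150 mm (x) by 260 mm (y), 16 mm high, from y = -65 to +195 mm. Housing 84 x 100 mm, 178 mm high; the round post rises from it to 305 mm and bends over into the hook arm along +y.
- scoop: Bystander: aluminium scoop, 167 mm long, 47 mm high, origin at the centre of its underside.
- mint_tin: Bystander: flat tin 60 x 90 x 22 mm, origin at the centre of its underside.
- price_stand: Bystander: small upright card stand 40 x 60 x 54 mm, origin at the centre of its underside.
- carton_blue: Bystander: open carton of bars 100 x 120 x 64 mm, origin at the centre of its underside.
- stick_cup: Bystander: clear cup of candy sticks, 79 x 76 x 135 mm, origin at the centre of its underside.

How it is judged:
On the way:
1. the bail stands upright (within about 15 degrees) while the pail stands on the counter (value of joint bail_wire between 1.48 and 2.01 rad and height (world z) of pail below 0.006 m and angle between pail's own z axis and vertical below 0.08 rad), for 0.2 s.
At the end, for the whole second after the job is handed in: The pail hangs at rest from the scale's hook: the eye of the bail within 8 mm of the hook's seat, the post sunk more than 20 mm by the weight, the pail more than 30 mm above the counter, tilted less than 0.3 rad, slower than 50 mm/s, the post slower than 20 mm/s (distance between bail_eye and hook_seat below 0.008 m and value of joint hook_post above 0.02 m and height (world z) of pail above 0.03 m and angle between pail's own z axis and vertical below 0.3 rad and linear speed of pail below 0.05 m/s and velocity of joint hook_post between -0.02 and 0.02 m/s); the robot touches nothing.
It fails at once if the scale is jolted: the hook post moves faster than 0.06 m/s (velocity of joint hook_post above 0.06 m/s or velocity of joint hook_post below -0.06 m/s).
It fails at once if the scale is pushed to its stop (post sunk beyond 85 mm) (value of joint hook_post above 0.085 m).
It fails at once if the pail is tipped more than 0.4 rad, spilling gumballs (angle between pail's own z axis and vertical above 0.4 rad).
It fails at once if another thing on the counter is moved by more than 25 mm (distance of any of scoop, mint_tin, price_stand, carton_blue, stick_cup from where it was at the start of the episode above 0.025 m).
It also fails if it takes over 72 s, if anything falls off the work surface, if the arm or the gripper's body presses on something with over 40 N, if the wrist force passes 120 N, or if a joint passes its speed limit or range.

### The arm

A 7-joint arm with a two-finger parallel gripper is mounted at the origin on a cart in front of the work surface, level with it; the furniture and walls round the work are solid. World frame = base frame: x ahead of the robot, y to its left, z up, the work surface at z = 0. Lengths are in m, angles in rad, forces in N, time in s.
With the tool pointing down it reaches from about 0.35 to 0.9 m from the base axis. Payload 7.2 kg.
Tool frame: the origin (TCP) lies between the finger pads; the fingertips stand ahead of it and the grasp point (between the pads) lies 6 mm ahead of it (tips_ahead is the z of the fingertips in the tool frame, in m); z points along the fingers, y is the line along which they close (so a half turn about z gives the same grasp; the last joint's range is limited). The gripper opens to 88 mm and grips with 3 to 60 N. Pads are 20 mm wide; open, the fingers measure 115 mm over their backs; the gripper's body (75 mm by 178 mm) begins 61 mm behind the grasp point.
Start: joints at [-0.068, 0.411, -0.013, 1.596, 0.006, 1.134, -0.082], TCP at [0.625, -0, 0.248] pointing down, gripper open.
Joint ranges: [-2.95, 2.95], [-0.29, 1.99], [-1.47, 1.44], [0.14, 2.54], [-1.03, 4.17], [0.13, 1.85], [-2.86, 2.86]. Speed limits (rad/s): [2.39, 2.39, 3.01, 3.01, 3.14, 3.14, 3.14].

### API

Orientations are given as a unit quaternion [w, x, y, z].
In Python, from bench import get_obs, read_camera, calibration, job_done, tips_ahead gives the robot as it stands. The module is installed in compiled form; this text tells all that it offers.
- The arm moves only by the tool arm_command, never from a script. Its argument "deltas" is a list of rows, each an object of numbers: "dx", "dy", "dz": the shift along the tool's x, y, z in m; "ax", "ay", "az": the turn, a rotation vector about the tool's x, y, z in degrees. A call has 1 to 8 rows; each row shifts and turns the commanded pose from where the row before left it, along the tool's axes as they then stand; what a row does not reach is not made up. A row lasts 1/12 s, in which the tool goes at most 41.7 mm and 7.16 degrees, less where a joint would pass 70% of its speed; a pose out of reach is approached as far as the arm can. A call with a gripper value outside its range is refused whole. "grip" is the finger opening in m, from 0 to 0.0878, set as the call begins (left out, the last holds). The fingers move at their own pace and stop on an object; "grip_force" is the grip in N (left out, the last holds). Time passes only in rows, so rows that do not move let the fingers close. It gives the time, the measured TCP pose, the force, the opening and the grip force at its end, in the units of the state.
- get_obs(): the state, without advancing time (a new reading comes with each control period).
- read_camera(name): name is "scene" or "side" or "wrist"; returns (picture, depth): 420x560x3 uint8, red, green, blue; 420x560 float32, m along the optical axis (not along the pixel's ray), 0 where there is no reading.
- calibration(name): a dict with "fx", "fy", "cx", "cy" (pixels), "R" (3x3) and "t" (3): a world point X has camera coordinates R X + t; the wrist camera has in their place "mount" (4x4, takes a point from camera to tool coordinates, whose origin is the TCP and whose axes are the flange's). Camera axes: x right, y down, z forward; pixel columns grow to the right and rows downward; lengths in m; the calibration is good to about 2 mm. A picture is of the moment at which its call begins: read the wrist's pose just before it. calibration takes no time and is no camera call.
- job_done(): hands the job in; it is judged then, once.
The state is a dict: "time_s": time; "joint_pos": joint angles; "joint_vel": joint speeds; "tau": joint torques, N m; "tcp_pos": TCP position; "ee_rot": TCP orientation; "wrist_force": force on the tool from outside, world axes, zero at the start; "wrist_torque": the same for the moment, N m; "width": finger opening in m; "grip_force": force on a finger pad.
Only numpy, scipy, OpenCV 4.12 (cv2) and the standard library are available. Lean on these libraries where they do the work, as an engineer would, in place of code of your own. Each camera call takes 0.05 s, during which the arm holds its last target. There are 200 camera calls.

## Working session

There is one attempt and no reset: what is moved stays moved. The work goes in short steps, Python scripts to look and compute and a tool call to move; the robot and the scene stay as the last step left them, time stands still between calls to the robot, and variables do not carry over. Pictures are saved under pics/ and viewed, at most 13 in all, crops included, and the job is handed in when it is done.

Besides the shell and the picture viewer there is one more tool, called after "Request:" by a JSON object that holds its "method" and its "body". arm_command: Moves the arm, as the interface text tells. Its arguments: {"type":"object","properties":{"deltas":{"type":"array"},"grip":{"type":"number"},"grip_force":{"type":"number"}},"required":["deltas"]}

```bash
mkdir -p pics; cat > h.py <<'E'
import numpy as np, cv2
from bench import *
from scipy.spatial.transform import Rotation as Ro
def snap(n,f):
    o=get_obs(); p,d=read_camera(n); cv2.imwrite('pics/'+f+'.png',p[:,:,::-1]); np.savez('pics/'+f+'.npz',p=p,d=d,t=o['tcp_pos'],q=o['ee_rot']); return p,d
def cloud(n,f):
    z=np.load('pics/'+f+'.npz'); d=z['d']; c=calibration(n)
    v,u=np.mgrid[0:d.shape[0],0:d.shape[1]]
    P=np.stack([(u-c['cx'])/c['fx']*d,(v-c['cy'])/c['fy']*d,d],-1)
    if n=='wrist':
        M=np.array(c['mount']); P=P@M[:3,:3].T+M[:3,3]
        q=z['q']; P=Ro.from_quat([q[1],q[2],q[3],q[0]]).apply(P.reshape(-1,3)).reshape(P.shape)+z['t']
    else:
        P=(P-np.array(c['t']))@np.array(c['R'])
    P[d==0]=np.nan
    return z['p'],P
E
python3 - <<'E'
from h import *
for n in ['scene','side']: snap(n,n+'0')
a=cv2.imread('pics/scene0.png');b=cv2.imread('pics/side0.png')
o=get_obs();print({k:np.round(v,3) for k,v in o.items()},tips_ahead)
for n in ['scene','side']:
    c=calibration(n);print(n,-np.array(c['R']).T@c['t'],c['R'][2])
E
```

```text
{'time_s': np.float64(0.1), 'joint_pos': array([-0.068,  0.412, -0.013,  1.597,  0.006,  1.134, -0.082]), 'joint_vel': array([-0.002, -0.001, -0.   , -0.002, -0.001,  0.002,  0.001]), 'tau': array([ 2.0000e-03, -5.8910e+01,  6.4400e-01, -2.9171e+01, -5.4000e-02,
        1.5000e-02,  0.0000e+00]), 'tcp_pos': array([ 0.625, -0.   ,  0.247]), 'ee_rot': array([-0.   ,  0.707,  0.707, -0.001]), 'wrist_force': array([ 0.033,  0.847, -0.771]), 'wrist_torque': array([-0.033, -0.   , -0.006]), 'grip_force': np.float64(0.0), 'width': np.float64(0.088)} 0.025
scene [-0.21887521  0.5129377   0.99253609] [ 0.58556289 -0.48944632 -0.64618759]
side [ 0.65521154 -1.53567552  1.41157269] [-0.06512854  0.75185494 -0.65610397]
```

View pics/scene0.png

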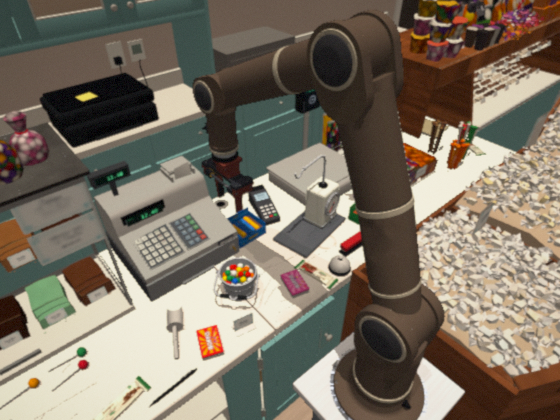

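View pics/side0.png

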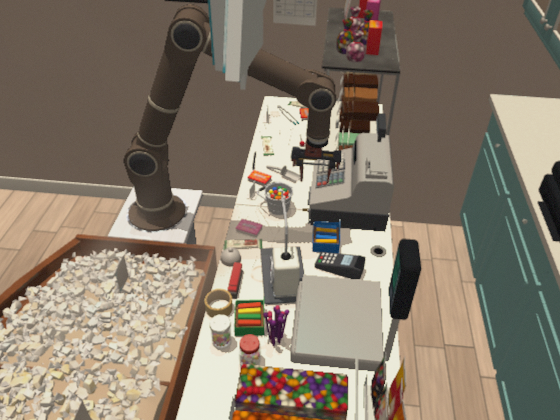

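The scene view shows the pail at (238,278) and the scale housing at (325,205), with its hook arm ending near (297,175). The side view has the pail at (278,197) and the scale at (285,272), with its post tip near (285,190). Next I'll work out their positions.

```bash
python3 - <<'E'
from h import *
for n,pts in [('scene',[(238,272),(222,298),(254,296),(238,305),(325,205),(325,160),(310,165),(297,175),(245,228),(294,280),(243,322),(208,342),(340,264),(312,235),(262,205)]),('side',[(278,192),(285,255),(286,215),(284,190),(250,228),(328,235),(262,205),(290,214)])]:
    p,P=cloud(n,n+'0')
    for u,v in pts: print(n,u,v,np.round(P[v,u],3))
p,P=cloud('scene','scene0')
# pail rim: points z .08-.1 near
c=P[272,238]
for n in ['scene','side']:
    p,P=cloud(n,n+'0')
    m=(np.hypot(P[...,0]-c[0],P[...,1]-c[1])<.12)&(P[...,2]>.05)&(P[...,2]<.13)
    print(n,m.sum(),np.nanmin(P[m],0),np.nanmax(P[m],0))
    ys,xs=np.where(m);print(xs.min(),xs.max(),ys.min(),ys.max())
    m=(P[...,2]>.27)&(P[...,2]<.32)&(P[...,0]>.4)&(P[...,0]<.85)&(P[...,1]<.0)&(P[...,1]>-.6)
    ys,xs=np.where(m)
    for x,y in list(zip(xs,ys))[::6]: print(x,y,np.round(P[y,x],3),p[y,x])
def up(f,x,y,w,h,s): cv2.imwrite(f'pics/{f}c.png',cv2.resize(cv2.imread(f'pics/{f}.png')[y:y+h,x:x+w],None,fx=s,fy=s,interpolation=cv2.INTER_CUBIC))
a=cv2.resize(cv2.imread('pics/scene0.png')[140:350,190:350],None,fx=2.8,fy=2.8,interpolation=2)
b=cv2.resize(cv2.imread('pics/side0.png')[150:310,220:340],None,fx=2.9,fy=2.9,interpolation=2)
o=np.zeros((600,800,3),np.uint8);o[:a.shape[0],:a.shape[1]]=a;o[:b.shape[0],450:450+b.shape[1]]=b[:,:350];cv2.imwrite('pics/c0.png',o)
E
```

```text
scene 238 272 [0.477 0.086 0.091]
scene 222 298 [ 0.493  0.143 -0.001]
scene 254 296 [0.432 0.065 0.003]
scene 238 305 [ 0.44   0.121 -0.003]
scene 325 205 [ 0.505 -0.31   0.124]
scene 325 160 [ 0.548 -0.339  0.275]
scene 310 165 [ 0.532 -0.252  0.3  ]
scene 297 175 [ 0.745 -0.399  0.086]
scene 245 228 [ 0.673 -0.083  0.035]
scene 294 280 [ 0.388 -0.063  0.02 ]
scene 243 322 [0.362 0.157 0.028]
scene 208 342 [0.379 0.265 0.017]
scene 340 264 [ 0.329 -0.209  0.04 ]
scene 312 235 [ 0.504 -0.254  0.017]
scene 262 205 [ 0.732 -0.208  0.04 ]
side 278 192 [0.482 0.074 0.092]
side 285 255 [ 0.554 -0.353  0.181]
side 286 215 [0.52  0.043 0.001]
side 284 190 [0.505 0.087 0.094]
side 250 228 [ 0.391 -0.068  0.018]
side 328 235 [ 0.692 -0.1    0.046]
side 262 205 [ 0.415  0.095 -0.001]
side 290 214 [ 0.535  0.055 -0.002]
scene 1278 [0.39227746 0.02979132 0.05036459] [0.54082695 0.17667884 0.09745252]
213 259 258 300
320 155 [ 0.548 -0.312  0.305] [200 192 177]
319 156 [ 0.544 -0.304  0.306] [201 193 183]
317 157 [ 0.548 -0.299  0.302] [199 192 183]
323 157 [ 0.549 -0.328  0.291] [109 104  96]
3
[... 2558 characters left out ...]
236  0.306] [154 149 141]
282 204 [ 0.531 -0.251  0.31 ] [156 150 144]
282 206 [ 0.531 -0.256  0.306] [133 128 123]
283 208 [ 0.535 -0.26   0.301] [166 160 155]
285 210 [ 0.543 -0.273  0.304] [155 149 143]
285 212 [ 0.544 -0.281  0.303] [186 182 175]
285 214 [ 0.545 -0.291  0.303] [186 182 173]
284 217 [ 0.544 -0.313  0.31 ] [168 162 153]
284 219 [ 0.544 -0.314  0.302] [193 182 169]
284 221 [ 0.545 -0.318  0.298] [211 207 188]
284 223 [ 0.546 -0.326  0.297] [216 211 188]
285 225 [ 0.55  -0.34   0.301] [189 183 171]
287 227 [ 0.556 -0.336  0.289] [132 127 119]
287 229 [ 0.557 -0.34   0.285] [128 121 113]
287 231 [ 0.557 -0.336  0.273] [123 118 110]
287 233 [ 0.558 -0.347  0.274] [128 122 113]
```

View pics/c0.png

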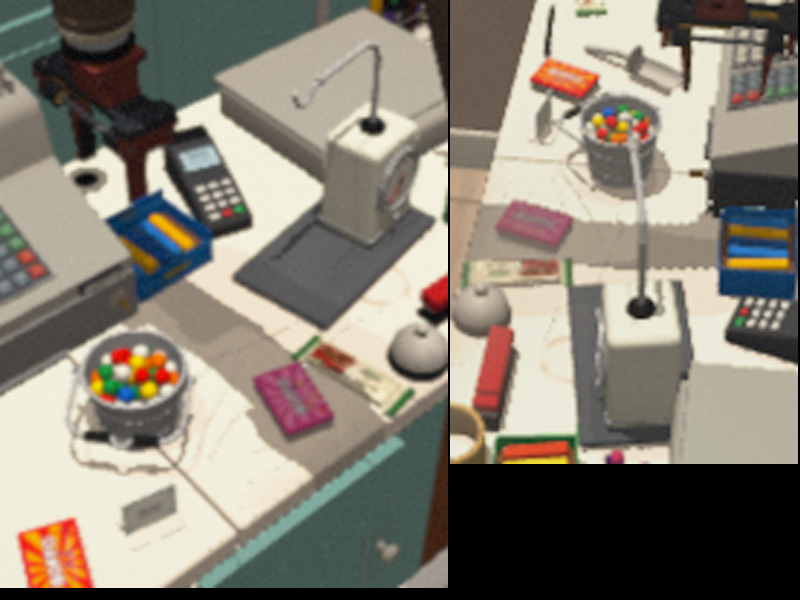

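The crop shows the pail at about (135,370), with its bail folded toward the bottom-left and sleeves at (105,437) and (145,440). The hook tip is near (300,100) and the price stand near (150,510). I'll extract finer positions and check for obstacles.

```bash
python3 - <<'E'
from h import *
print(np.round(calibration('wrist')['mount'],3), calibration('wrist')['fx'])
for n in ['scene','side']:
    p,P=cloud(n,n+'0'); p=p.astype(int)
    r=np.hypot(P[...,0]-.478,P[...,1]-.085)
    m=(r<.11)&(p.max(-1)<60)&(P[...,2]>.045)
    print(n,m.sum()); print(np.round(P[m],3)[:40])
    m=(r>.048)&(r<.068)&(P[...,2]>.082)&(P[...,2]<.1); Q=P[m]
    A=np.c_[2*Q[:,:2],np.ones(len(Q))]; s=np.linalg.lstsq(A,(Q[:,:2]**2).sum(1),rcond=None)[0]
    print('rim',s[:2],np.sqrt(s[2]+s[0]**2+s[1]**2),len(Q))
    for zmin in (.03,.1):
      for y0 in np.arange(-.1,.3,.05):
        m=(P[...,2]>zmin)&(P[...,2]<.2)&(abs(P[...,1]-y0-.025)<.025)&(P[...,0]>.55)&(P[...,0]<.9)
        if m.sum(): print('obst',zmin,round(y0,2),m.sum(),np.round(P[m][:,0].min(),3),np.round(np.nanmax(P[m][:,2]),3))
E
```

```text
[[ 0.001 -0.965 -0.26   0.073]
 [ 1.     0.     0.    -0.001]
 [-0.    -0.26   0.965 -0.137]
 [ 0.     0.     0.     1.   ]] 374.95885003940083
scene 1754
[[0.389 0.025 0.705]
 [0.395 0.027 0.701]
 [0.394 0.025 0.701]
 [0.389 0.025 0.702]
 [0.4   0.026 0.698]
 [0.398 0.025 0.698]
 [0.393 0.026 0.7  ]
 [0.391 0.026 0.7  ]
 [0.387 0.026 0.702]
 [0.416 0.028 0.692]
 [0.409 0.027 0.693]
 [0.406 0.026 0.694]
 [0.403 0.026 0.695]
 [0.398 0.027 0.696]
 [0.396 0.026 0.697]
 [0.395 0.025 0.697]
 [0.391 0.026 0.698]
 [0.387 0.027 0.7  ]
 [0.428 0.027 0.686]
 [0.427 0.026 0.686]
 [0.421 0.028 0.688]
 [0.42  0.026 0.688]
 [0.415 0.027 0.69 ]
 [0.41  0.028 0.691]
 [0.409 0.026 0.691]
 [0.407 0.026 0.692]
 [0.404 0.026 0.693]
 [0.4   0.026 0.694]
 [0.396 0.026 0.695]
 [0.394 0.026 0.695]
 [0.392 0.025 0.696]
 [0.387 0.026 0.697]
 [0.437 0.028 0.682]
 [0.43  0.028 0.684]
 [0.427 0.028 0.685]
 [0.42  0.028 0.686]
 [0.417 0.028 0.687]
 [0.415 0.027 0.688]
 [0.411 0.027 0.689]
 [0.409 0.027 0.689]]
rim [0.48165984 0.08665926] 0.05488304689211409 230
obst 0.03 -0.1 296 0.629 0.066
obst 0.03 -0.05 153 0
[... 811 characters left out ...]
  0.004  0.343]
 [ 0.545  0.001  0.345]
 [ 0.539 -0.006  0.345]
 [ 0.566  0.021  0.329]
 [ 0.55   0.004  0.308]
 [ 0.413  0.114  0.073]
 [ 0.417  0.113  0.074]
 [ 0.41   0.105  0.075]
 [ 0.413  0.114  0.068]]
rim [0.47989695 0.08281045] 0.05575628083140712 135
obst 0.03 -0.1 181 0.633 0.072
obst 0.03 -0.05 2213 0.608 0.2
obst 0.03 0.0 480 0.584 0.2
obst 0.03 0.05 395 0.606 0.199
obst 0.03 0.1 301 0.6 0.198
obst 0.03 0.15 258 0.598 0.2
obst 0.03 0.2 168 0.607 0.198
obst 0.03 0.25 109 0.609 0.199
obst 0.1 -0.05 1032 0.61 0.2
obst 0.1 0.0 436 0.605 0.2
obst 0.1 0.05 395 0.606 0.199
obst 0.1 0.1 299 0.608 0.198
obst 0.1 0.15 255 0.609 0.2
obst 0.1 0.2 167 0.61 0.198
obst 0.1 0.25 109 0.609 0.199
```

Request:
{"method": "arm_command", "body": {"deltas": [{"dx":0.02,"dy":-0.03},{"dx":0.02,"dy":-0.03},{"dx":0.02,"dy":-0.03},{"dx":0.02,"dy":-0.03},{"dx":0.02,"dy":-0.03},{"dx":0.0,"dy":0}]}}

```text
invalid input
```

```bash
python3 - <<'E'
from h import *
snap('wrist','w1')
p,P=cloud('wrist','w1'); p=p.astype(int)
r=np.hypot(P[...,0]-.48,P[...,1]-.085)
m=(r<.12)&(r>.06)&(P[...,2]>.045)&(P[...,2]<.12)
dark=m&(p.max(-1)<70)
lab,n=0,0
k,l,s,c=cv2.connectedComponentsWithStats(dark.astype(np.uint8))
for i in range(1,k):
    if s[i,4]>20: print(s[i],c[i],np.round(np.median(P[l==i],0),4))
print(get_obs()['tcp_pos'])
E
```

```text
[35  0 14  6 58] [41.63793103  1.87931034] [0.4432 0.1476 0.0678]
[  0  19  24  36 514] [ 9.18677043 35.8151751 ] [0.4146 0.1241 0.069 ]
[ 6.24650356e-01 -3.42143947e-06  2.47034051e-01]
```

View pics/w1.png

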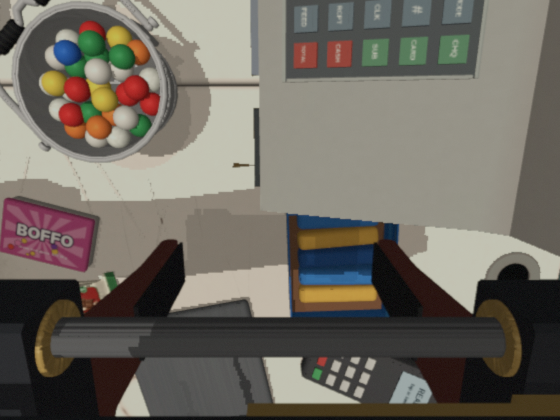

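The wrist view shows the pail at (95,80), its pins near (150,20) and (45,147), and the sleeves cut off at the upper left. I'll retry the move in a simpler form.

Request:
{"method": "arm_command", "body": {"deltas": [{"dx":0.02,"dy":-0.03,"dz":0.0,"ax":0.0,"ay":0.0,"az":0.0},{"dx":0.02,"dy":-0.03,"dz":0.0,"ax":0.0,"ay":0.0,"az":0.0},{"dx":0.02,"dy":-0.03,"dz":0.0,"ax":0.0,"ay":0.0,"az":0.0},{"dx":0.02,"dy":-0.03,"dz":0.0,"ax":0.0,"ay":0.0,"az":0.0},{"dx":0.02,"dy":-0.03,"dz":0.0,"ax":0.0,"ay":0.0,"az":0.0}], "grip": 0.08}}

```text
time_s: 0.57
tcp_pos: [0.4733, 0.1006, 0.2473]
ee_rot: [-0.0, 0.707, 0.707, -0.0]
wrist_force: [0.9, 0.8, 0.3]
width: 0.08
grip_force: 0.0
```

```bash
python3 - <<'E'
from h import *
snap('wrist','w2')
p,P=cloud('wrist','w2'); p=p.astype(int)
r=np.hypot(P[...,0]-.48,P[...,1]-.085)
m=(r<.13)&(r>.055)&(P[...,2]>.045)&(P[...,2]<.12)
dark=m&(p.max(-1)<70)
k,l,s,c=cv2.connectedComponentsWithStats(dark.astype(np.uint8))
for i in range(1,k):
    if s[i,4]>20: print(s[i],c[i],np.round(np.median(P[l==i],0),4),np.round(P[l==i].min(0),4),np.round(P[l==i].max(0),4))
m=(r>.051)&(r<.060)&(P[...,2]>.084)&(P[...,2]<.1); Q=P[m]
A=np.c_[2*Q[:,:2],np.ones(len(Q))]; s=np.linalg.lstsq(A,(Q[:,:2]**2).sum(1),rcond=None)[0]
print('rim',s[:2],np.sqrt(s[2]+s[0]**2+s[1]**2),len(Q))
print(get_obs()['tcp_pos'])
E
```

```text
[233 107  31  31 437] [248.01144165 122.05491991] [0.4479 0.1589 0.0696] [0.4352 0.1465 0.0651] [0.4601 0.1708 0.072 ]
[192 150  29  29 392] [205.69132653 164.03316327] [0.4114 0.1243 0.0697] [0.3992 0.1119 0.0651] [0.4234 0.136  0.0719]
[ 422  181   33   83 1021] [435.56023506 216.23212537] [0.6084 0.0798 0.0714] [0.6031 0.0512 0.045 ] [0.6096 0.1064 0.1115]
rim [0.4815835  0.08626257] 0.05472548700108116 2960
[0.46796182 0.10491908 0.24726699]
```

View pics/w2.png

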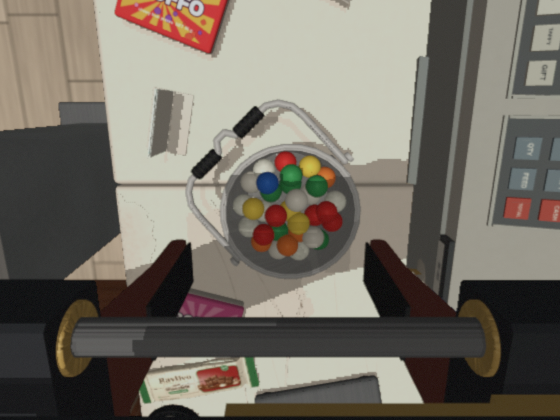

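The wrist view puts the sleeves at (248,122) and (206,164), the rim centre near (290,210) and the price stand at (170,120). The crown runs at 43.5° in world. I'll close the fingers, tilt the tool 45° and come in under the far sleeve from outside.

Request:
{"method": "arm_command", "body": {"deltas": [{"dx":0.028,"dy":-0.018},{"dx":0.028,"dy":-0.018},{"dx":0.028,"dy":-0.018},{"dx":0.026,"dy":-0.018},{"az":-6.2},{"az":-6.2},{"az":-6.2},{"az":-6.2}], "grip": 0.0}}

```text
invalid input
```

Request:
{"method": "arm_command", "body": {"deltas": [{"az":-6.2},{"az":-6.2},{"az":-6.2},{"ay":-6.0},{"ay":-6.0},{"ay":-6.0},{"ay":-6.0},{"ay":-6.0}]}}

```text
invalid input
```

Request:
{"method": "arm_command", "body": {"deltas": [{"ay":-6.0},{"ay":-6.0},{"ay":-3.0},{"dx":0.0}]}}

```text
invalid input
```

```bash
cat >> h.py <<'E'
def rot():
    q=get_obs()['ee_rot']; return Ro.from_quat([q[1],q[2],q[3],q[0]])
def to(X):
    o=get_obs(); print('tcp',np.round(o['tcp_pos'],4),'tool shift',np.round(rot().inv().apply(np.array(X)-o['tcp_pos']),4))
E
python3 - <<'E'
from h import *
print(np.round(rot().as_matrix(),3),np.round(get_obs()['joint_pos'],2),get_obs()['time_s'])
u=np.array([-.688,.726,0]);z=np.array([0,0,1]);A=np.array([.4479,.1589,.0665]);s=.5**.5
X=s*(u-z);Z=s*(-z-u)
print('axes',X,Z)
to(A+.024*X-.013*Z-.08*Z)
to(A+.024*X-.013*Z)
E
```

```text
[[-0.005  1.    -0.004]
 [ 1.     0.005  0.001]
 [ 0.001 -0.004 -1.   ]] [-0.23  0.17 -0.1   1.93  0.02  1.05 -0.33] 0.6167
axes [-0.48648947  0.51335952 -0.70710678] [ 0.48648947 -0.51335952 -0.70710678]
tcp [0.468  0.1049 0.2473] tool shift [ 0.1143 -0.0759  0.1324]
tcp [0.468  0.1049 0.2473] tool shift [ 0.0729 -0.0369  0.1888]
```

Every row apparently needs all six fields.

Request:
{"method": "arm_command", "body": {"deltas": [{"dx":0.028,"dy":-0.018,"dz":0,"ax":0,"ay":0,"az":0},{"dx":0.028,"dy":-0.018,"dz":0,"ax":0,"ay":0,"az":0},{"dx":0.028,"dy":-0.018,"dz":0,"ax":0,"ay":0,"az":0},{"dx":0.026,"dy":-0.018,"dz":0,"ax":0,"ay":0,"az":0},{"dx":0,"dy":0,"dz":0,"ax":0,"ay":0,"az":-6.2},{"dx":0,"dy":0,"dz":0,"ax":0,"ay":0,"az":-6.2},{"dx":0,"dy":0,"dz":0,"ax":0,"ay":0,"az":-6.2},{"dx":0,"dy":0,"dz":0,"ax":0,"ay":0,"az":-6.2}], "grip": 0.0}}

```text
time_s: 1.28
tcp_pos: [0.4029, 0.2101, 0.2476]
ee_rot: [-0.0, 0.536, 0.844, -0.0]
wrist_force: [-0.9, -0.1, 0.1]
width: 0.0298
grip_force: 0.0
```

Request:
{"method": "arm_command", "body": {"deltas": [{"dx":0,"dy":0,"dz":0,"ax":0,"ay":0,"az":-6.2},{"dx":0,"dy":0,"dz":0,"ax":0,"ay":0,"az":-6.2},{"dx":0,"dy":0,"dz":0,"ax":0,"ay":0,"az":-6.2},{"dx":0,"dy":0,"dz":0,"ax":0,"ay":-6,"az":0},{"dx":0,"dy":0,"dz":0,"ax":0,"ay":-6,"az":0},{"dx":0,"dy":0,"dz":0,"ax":0,"ay":-6,"az":0},{"dx":0,"dy":0,"dz":0,"ax":0,"ay":-6,"az":0},{"dx":0,"dy":0,"dz":0,"ax":0,"ay":-6,"az":0}]}}

```text
time_s: 1.95
tcp_pos: [0.4036, 0.2105, 0.2486]
ee_rot: [0.241, 0.382, 0.886, -0.102]
wrist_force: [-0.6, -1.4, -0.6]
width: 0.0006
grip_force: 0.0
```

Request:
{"method": "arm_command", "body": {"deltas": [{"dx":0,"dy":0,"dz":0,"ax":0,"ay":-6,"az":0},{"dx":0,"dy":0,"dz":0,"ax":0,"ay":-6,"az":0},{"dx":0,"dy":0,"dz":0,"ax":0,"ay":-3,"az":0},{"dx":0,"dy":0,"dz":0,"ax":0,"ay":0,"az":0},{"dx":0,"dy":0,"dz":0,"ax":0,"ay":0,"az":0}]}}

```text
time_s: 2.37
tcp_pos: [0.4026, 0.2104, 0.2469]
ee_rot: [0.351, 0.365, 0.849, -0.152]
wrist_force: [-0.5, 0.3, 0.1]
width: 0.0
grip_force: 0.0
```

```bash
python3 - <<'E'
from h import *
print(np.round(rot().as_matrix(),3),np.round(get_obs()['joint_pos'],2),get_obs()['time_s'])
u=np.array([-.688,.726,0]);z=np.array([0,0,1]);A=np.array([.4479,.1589,.0665]);s=.5**.5
X=s*(u-z);Z=s*(-z-u)
print('axes',X,Z)
to(A+.024*X-.013*Z-.08*Z)
to(A+.024*X-.013*Z)
E
```

```text
[[-0.489  0.726  0.485]
 [ 0.513  0.688 -0.513]
 [-0.706 -0.002 -0.708]] [-0.8   0.27 -0.36  2.09  0.83  1.31 -0.85] 2.3667
axes [-0.48648947  0.51335952 -0.70710678] [ 0.48648947 -0.51335952 -0.70710678]
tcp [0.4026 0.2104 0.2469] tool shift [ 0.103  -0.0023  0.0832]
tcp [0.4026 0.2104 0.2469] tool shift [ 0.1028 -0.0022  0.1632]
```

Request:
{"method": "arm_command", "body": {"deltas": [{"dx":0.026,"dy":0,"dz":0.021,"ax":0,"ay":0,"az":0},{"dx":0.026,"dy":0,"dz":0.021,"ax":0,"ay":0,"az":0},{"dx":0.026,"dy":-0.002,"dz":0.021,"ax":0,"ay":0,"az":0},{"dx":0.025,"dy":0,"dz":0.02,"ax":0,"ay":0,"az":0},{"dx":0,"dy":0,"dz":0.02,"ax":0,"ay":0,"az":0},{"dx":0,"dy":0,"dz":0.02,"ax":0,"ay":0,"az":0},{"dx":0,"dy":0,"dz":0.01,"ax":0,"ay":0,"az":0},{"dx":0,"dy":0,"dz":0,"ax":0,"ay":0,"az":0}]}}

```text
time_s: 3.03
tcp_pos: [0.4171, 0.1907, 0.0803]
ee_rot: [0.351, 0.367, 0.848, -0.153]
wrist_force: [-0.1, -0.6, 1.1]
width: 0.0008
grip_force: 0.0
```

```bash
python3 - <<'E'
from h import *
u=np.array([-.688,.726,0]);z=np.array([0,0,1]);A=np.array([.4479,.1589,.0665]);s=.5**.5
X=s*(u-z);Z=s*(-z-u)
to(A+.024*X-.013*Z)
snap('wrist','w3')
E
```

```text
tcp [0.4171 0.1907 0.0803] tool shift [0.0025 0.0006 0.0281]
```

View pics/w3.png

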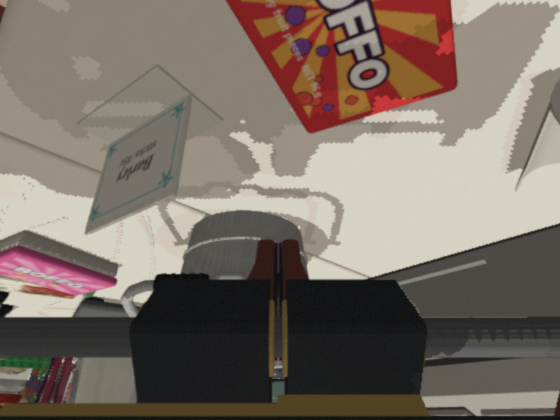

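The view shows the fingers at (278,270) in front of the pail wall at (245,240), clear of the price stand at (140,165). I'll go in and lift along the arc.

Request:
{"method": "arm_command", "body": {"deltas": [{"dx":0.002,"dy":0,"dz":0.014,"ax":0,"ay":0,"az":0},{"dx":0,"dy":0,"dz":0.014,"ax":0,"ay":0,"az":0},{"dx":-0.004,"dy":0,"dz":0,"ax":0,"ay":0,"az":0},{"dx":-0.004,"dy":0,"dz":0,"ax":0,"ay":0,"az":0},{"dx":-0.006,"dy":0,"dz":-0.006,"ax":0,"ay":0,"az":0},{"dx":-0.006,"dy":0,"dz":-0.006,"ax":0,"ay":0,"az":0},{"dx":-0.006,"dy":0,"dz":-0.006,"ax":0,"ay":0,"az":0},{"dx":0,"dy":0,"dz":0,"ax":0,"ay":0,"az":0}]}}

```text
time_s: 3.75
tcp_pos: [0.4331, 0.1765, 0.0931]
ee_rot: [0.352, 0.366, 0.848, -0.15]
wrist_force: [-0.4, -0.1, -0.3]
width: 0.0006
grip_force: 0.0
```

Request:
{"method": "arm_command", "body": {"deltas": [{"dx":-0.009,"dy":0,"dz":-0.005,"ax":0,"ay":0,"az":0},{"dx":-0.009,"dy":0,"dz":-0.005,"ax":0,"ay":0,"az":0},{"dx":-0.01,"dy":0,"dz":-0.002,"ax":0,"ay":0,"az":0},{"dx":-0.01,"dy":0,"dz":-0.002,"ax":0,"ay":0,"az":0},{"dx":-0.01,"dy":0,"dz":0,"ax":0,"ay":0,"az":0},{"dx":-0.01,"dy":0,"dz":0.001,"ax":0,"ay":0,"az":0},{"dx":-0.01,"dy":0,"dz":0.003,"ax":0,"ay":0,"az":0},{"dx":0,"dy":0,"dz":0,"ax":0,"ay":0,"az":0}]}}

```text
time_s: 4.42
tcp_pos: [0.462, 0.1441, 0.147]
ee_rot: [0.352, 0.367, 0.848, -0.152]
wrist_force: [-0.7, 0.1, 0.1]
width: 0.0006
grip_force: 0.0
```

```bash
python3 - <<'E'
from h import *
p,d=snap('scene','s1')
a=cv2.resize(cv2.imread('pics/s1.png')[180:350,150:350],None,fx=3,fy=3,interpolation=2);cv2.imwrite('pics/s1c.png',a)
o=get_obs();print(o['tcp_pos'],o['wrist_force'])
E
```

```text
[0.46138655 0.1447721  0.14640729] [ 0.30948001  0.61384952 -0.01109535]
```

View pics/s1c.png

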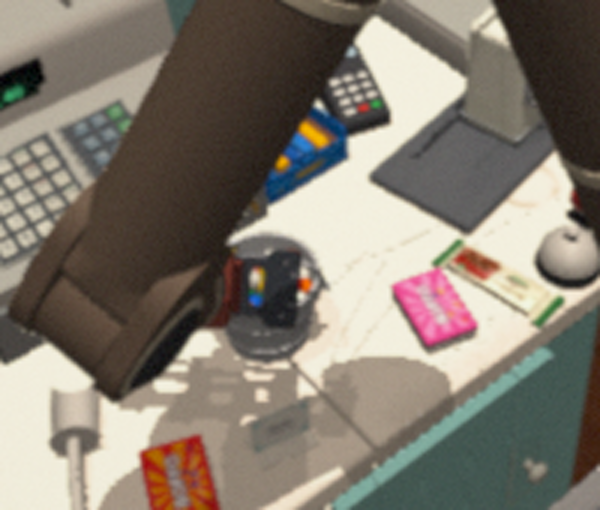

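The folded bail no longer shows beside the pail at (270,300), so it appears to be following the finger. I'll continue to upright.

Request:
{"method": "arm_command", "body": {"deltas": [{"dx":-0.009,"dy":0,"dz":0.004,"ax":0,"ay":0,"az":0},{"dx":-0.009,"dy":0,"dz":0.005,"ax":0,"ay":0,"az":0},{"dx":-0.007,"dy":0,"dz":0.005,"ax":0,"ay":0,"az":0},{"dx":-0.006,"dy":0,"dz":0.005,"ax":0,"ay":0,"az":0},{"dx":-0.005,"dy":0,"dz":0.005,"ax":0,"ay":0,"az":0},{"dx":0,"dy":0,"dz":0,"ax":0,"ay":0,"az":0}]}}

```text
time_s: 4.97
tcp_pos: [0.4907, 0.1133, 0.1544]
ee_rot: [0.352, 0.366, 0.848, -0.152]
wrist_force: [0.3, -0.3, -0.4]
width: 0.0003
grip_force: 0.0
```

```bash
python3 - <<'E'
from h import *
o=get_obs();print(o['tcp_pos'],o['wrist_force'],np.round(o['joint_pos'],2))
for n in ('scene','side'):
    snap(n,n+'2'); p,P=cloud(n,n+'2'); p=p.astype(int)
    r=np.hypot(P[...,0]-.4815,P[...,1]-.0865)
    m=(r<.075)&(P[...,2]>.105)&(P[...,2]<.185)
    ys,xs=np.where(m)
    for x,y in list(zip(xs,ys))[::max(1,len(xs)//40)]: print(n,x,y,np.round(P[y,x],3),p[y,x])
E
```

```text
[0.49070571 0.11333217 0.15438953] [ 0.30341042 -0.32123215 -0.43319653] [-0.64  0.4  -0.23  2.21  1.1   1.03 -0.93]
scene 252 255 [0.452 0.048 0.158] [122 119 112]
scene 252 256 [0.452 0.048 0.154] [101  99  95]
scene 253 256 [0.451 0.046 0.153] [154 149 142]
scene 254 256 [0.45  0.043 0.151] [185 180 168]
scene 253 257 [0.449 0.047 0.151] [170 164 150]
scene 254 257 [0.448 0.044 0.149] [168 162 149]
scene 255 257 [0.448 0.041 0.147] [171 165 155]
scene 254 258 [0.445 0.047 0.15 ] [209 203 180]
scene 255 258 [0.443 0.044 0.15 ] [159 153 144]
scene 256 258 [0.443 0.04  0.147] [174 168 156]
scene 255 259 [0.443 0.044 0.145] [193 187 169]
scene 256 259 [0.442 0.041 0.144] [152 148 136]
scene 256 260 [0.442 0.042 0.141] [171 166 151]
scene 257 260 [0.44 0.04 0.14] [145 142 131]
scene 256 261 [0.441 0.043 0.138] [198 191 173]
scene 257 261 [0.441 0.039 0.135] [134 130 121]
scene 256 262 [0.442 0.042 0.132] [203 195 175]
scene 257 262 [0.44  0.04  0.132] [136 131 123]
scene 256 263 [0.442 0.043 0.128] [207 199 178]
scene 257 263 [0.439 0.041 0.13 ] [142 137 127]
scene 256 264 [0.441 0.043
[... 1820 characters left out ...]
[42 40 35]
side 278 178 [0.481 0.08  0.157] [169 165 151]
side 283 178 [0.5   0.09  0.152] [54 51 46]
side 292 178 [0.533 0.124 0.129] [132 125 116]
side 278 179 [0.483 0.066 0.163] [115 112 102]
side 283 179 [0.499 0.095 0.143] [115 102  89]
side 274 180 [0.467 0.065 0.158] [94 87 79]
side 281 180 [0.491 0.098 0.134] [134 118 105]
side 273 181 [0.465 0.055 0.16 ] [64 59 55]
side 277 181 [0.48  0.057 0.16 ] [74 68 61]
side 272 182 [0.461 0.054 0.155] [105 100  97]
side 291 182 [0.529 0.122 0.11 ] [156 149 134]
side 268 184 [0.447 0.043 0.153] [172 164 153]
side 267 186 [0.444 0.036 0.149] [144 137 128]
side 267 188 [0.443 0.039 0.136] [98 95 90]
side 266 192 [0.44  0.034 0.12 ] [110 106 101]
```

The bail is up: the dark sleeves lie near (0.507,0.088) and (0.465,0.055) at z 0.16, slightly past upright. I'll retreat, straighten the tool and turn it so the fingers close across the crown. Closing on the sleeve will then centre the bail.

Request:
{"method": "arm_command", "body": {"deltas": [{"dx":0.002,"dy":0,"dz":-0.01,"ax":0,"ay":0,"az":0},{"dx":0,"dy":0,"dz":-0.03,"ax":0,"ay":0,"az":0},{"dx":0,"dy":0,"dz":-0.03,"ax":0,"ay":0,"az":0},{"dx":0,"dy":0,"dz":-0.01,"ax":0,"ay":6.5,"az":0},{"dx":0,"dy":0,"dz":0,"ax":0,"ay":6.5,"az":0},{"dx":0,"dy":0,"dz":0,"ax":0,"ay":6.5,"az":0},{"dx":0,"dy":0,"dz":0,"ax":0,"ay":6.5,"az":0},{"dx":0,"dy":0,"dz":0,"ax":0,"ay":6.5,"az":0}]}}

```text
time_s: 5.73
tcp_pos: [0.4499, 0.1595, 0.2112]
ee_rot: [0.099, 0.392, 0.914, -0.04]
wrist_force: [-0.4, -0.8, -1.4]
width: 0.0005
grip_force: 0.0
```

Request:
{"method": "arm_command", "body": {"deltas": [{"dx":0,"dy":0,"dz":0,"ax":0,"ay":6.5,"az":0},{"dx":0,"dy":0,"dz":0,"ax":0,"ay":6,"az":0},{"dx":0,"dy":0,"dz":-0.015,"ax":0,"ay":0,"az":7},{"dx":0,"dy":0,"dz":-0.015,"ax":0,"ay":0,"az":7},{"dx":0,"dy":0,"dz":-0.015,"ax":0,"ay":0,"az":7},{"dx":0,"dy":0,"dz":0,"ax":0,"ay":0,"az":7},{"dx":0,"dy":0,"dz":0,"ax":0,"ay":0,"az":7},{"dx":0,"dy":0,"dz":0,"ax":0,"ay":0,"az":7}], "grip": 0.06}}

```text
time_s: 6.4
tcp_pos: [0.4493, 0.1586, 0.2551]
ee_rot: [-0.0, 0.7, 0.714, 0.0]
wrist_force: [-0.1, -0.3, 0.2]
width: 0.0502
grip_force: 0.0
```

Request:
{"method": "arm_command", "body": {"deltas": [{"dx":0,"dy":0,"dz":0,"ax":0,"ay":0,"az":7},{"dx":0,"dy":0,"dz":0,"ax":0,"ay":0,"az":7},{"dx":0,"dy":0,"dz":0,"ax":0,"ay":0,"az":7},{"dx":0,"dy":0,"dz":0,"ax":0,"ay":0,"az":7},{"dx":0,"dy":0,"dz":0,"ax":0,"ay":0,"az":7},{"dx":0,"dy":0,"dz":0,"ax":0,"ay":0,"az":7},{"dx":0,"dy":0,"dz":0,"ax":0,"ay":0,"az":6},{"dx":0,"dy":0,"dz":0,"ax":0,"ay":0,"az":0}]}}

```text
time_s: 7.07
tcp_pos: [0.4493, 0.1585, 0.2547]
ee_rot: [-0.0, 0.93, 0.369, -0.0]
wrist_force: [0.8, -0.1, 0.2]
width: 0.0599
grip_force: 0.0
```

```bash
python3 - <<'E'
from h import *
print(np.round(rot().as_matrix(),3),np.round(get_obs()['joint_pos'],2))
to([.463,.069,.25])
snap('wrist','w4')
p,P=cloud('wrist','w4'); p=p.astype(int)
r=np.hypot(P[...,0]-.48,P[...,1]-.085)
dark=(r<.1)&(P[...,2]>.12)&(P[...,2]<.2)&(p.max(-1)<75)
k,l,s,c=cv2.connectedComponentsWithStats(dark.astype(np.uint8))
for i in range(1,k):
    if s[i,4]>20: print(s[i],c[i],np.round(np.median(P[l==i],0),4))
m=(r>.045)&(r<.065)&(P[...,2]>.084)&(P[...,2]<.1); Q=P[m]
A=np.c_[2*Q[:,:2],np.ones(len(Q))]; s=np.linalg.lstsq(A,(Q[:,:2]**2).sum(1),rcond=None)[0]
print('rim',s[:2],np.sqrt(s[2]+s[0]**2+s[1]**2),len(Q))
E
```

```text
[[ 0.728  0.685 -0.001]
 [ 0.685 -0.728  0.001]
 [-0.    -0.001 -1.   ]] [-0.33  0.16 -0.12  1.93  0.02  1.06 -1.28]
tcp [0.4493 0.1585 0.2547] tool shift [-0.0514  0.0746  0.0047]
[387 151  18  25 132] [396.00757576 159.03787879] [0.5291 0.1258 0.1347]
[ 392  195   28  102 1266] [405.59004739 236.78830964] [0.5006 0.0946 0.1607]
rim [0.48283606 0.08668812] 0.05464232130778879 2298
```

View pics/w4.png

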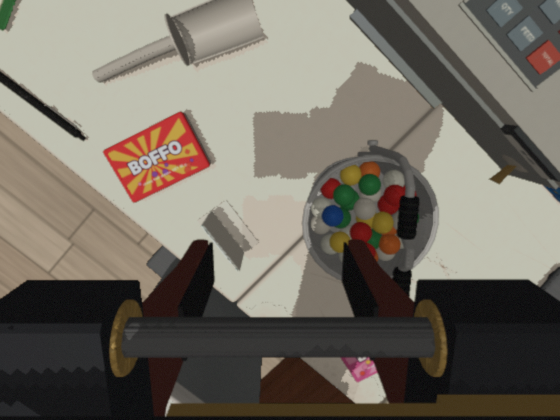

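The view shows sleeve A at (408,217) and B at (402,280), with the bail leaning slightly past upright; the pail hasn't moved. I'll go over sleeve B, straddle it and close.

Request:
{"method": "arm_command", "body": {"deltas": [{"dx":-0.017,"dy":0.025,"dz":0,"ax":0,"ay":0,"az":0},{"dx":-0.017,"dy":0.025,"dz":0,"ax":0,"ay":0,"az":0},{"dx":-0.017,"dy":0.025,"dz":0,"ax":0,"ay":0,"az":0},{"dx":0,"dy":0,"dz":0.02,"ax":0,"ay":0,"az":0},{"dx":0,"dy":0,"dz":0.02,"ax":0,"ay":0,"az":0},{"dx":0,"dy":0,"dz":0.01,"ax":0,"ay":0,"az":0},{"dx":0,"dy":0,"dz":0,"ax":0,"ay":0,"az":0}]}}

```text
time_s: 7.7
tcp_pos: [0.4631, 0.068, 0.2026]
ee_rot: [-0.001, 0.928, 0.371, -0.002]
wrist_force: [0.1, 0.4, 0.7]
width: 0.0599
grip_force: 0.0
```

```bash
python3 - <<'E'
from h import *
to([.4635,.069,.162])
snap('wrist','w5')
p,P=cloud('wrist','w5'); p=p.astype(int)
R=rot(); t=get_obs()['tcp_pos']
T=R.inv().apply((P-t).reshape(-1,3)).reshape(P.shape)
dark=(abs(T[...,0])<.07)&(abs(T[...,1])<.029)&(P[...,2]>.135)&(P[...,2]<.185)&(p.max(-1)<75)
k,l,s,c=cv2.connectedComponentsWithStats(dark.astype(np.uint8))
for i in range(1,k):
    if s[i,4]>20: print(s[i],c[i],'world',np.round(np.median(P[l==i],0),4),'tool',np.round(np.median(T[l==i],0),4),np.round(T[l==i].min(0),3),np.round(T[l==i].max(0),3))
E
```

```text
tcp [0.4631 0.068  0.2026] tool shift [ 0.0011 -0.0003  0.0406]
[ 286  116   27   60 1410] [298.74326241 145.57021277] world [0.5066 0.0982 0.1608] tool [0.0516 0.0077 0.043 ] [0.037 0.002 0.04 ] [0.065 0.014 0.051]
[ 284  216   25   76 1263] [295.73871734 245.99049881] world [0.4694 0.0637 0.1606] tool [0.001  0.007  0.0433] [-0.034  0.001  0.041] [0.016 0.014 0.069]
[342 243   6  45 116] [343.73275862 263.36206897] world [0.4838 0.0488 0.182 ] tool [0.001  0.0278 0.0219] [-0.01   0.028  0.019] [0.01  0.029 0.025]
```

View pics/w5.png

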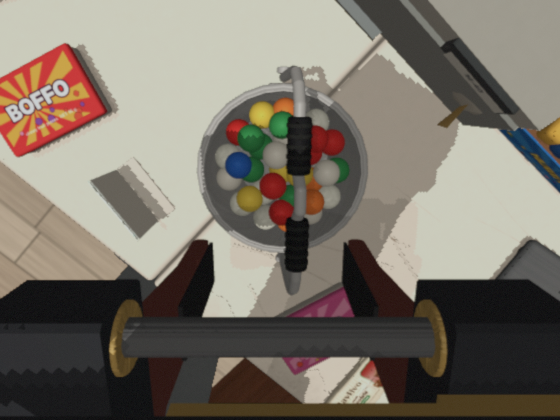

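Sleeve B at (296,246) sits between the fingers, 7 mm off centre, which is a lean of about 5°. I'll go down and close.

Request:
{"method": "arm_command", "body": {"deltas": [{"dx":0,"dy":0.001,"dz":0.014,"ax":0,"ay":0,"az":0},{"dx":0,"dy":0.001,"dz":0.014,"ax":0,"ay":0,"az":0},{"dx":0,"dy":0,"dz":0.013,"ax":0,"ay":0,"az":0},{"dx":0,"dy":0,"dz":0,"ax":0,"ay":0,"az":0}]}}

```text
time_s: 8.08
tcp_pos: [0.4653, 0.0667, 0.1626]
ee_rot: [-0.0, 0.929, 0.371, -0.001]
wrist_force: [-0.5, -0.1, -0.2]
width: 0.06
grip_force: 0.0
```

Request:
{"method": "arm_command", "body": {"deltas": [{"dx":0,"dy":0,"dz":0,"ax":0,"ay":0,"az":0},{"dx":0,"dy":0,"dz":0,"ax":0,"ay":0,"az":0},{"dx":0,"dy":0,"dz":0,"ax":0,"ay":0,"az":0},{"dx":0,"dy":0,"dz":0,"ax":0,"ay":0,"az":0},{"dx":0,"dy":0,"dz":0,"ax":0,"ay":0,"az":0},{"dx":0,"dy":0,"dz":0,"ax":0,"ay":0,"az":0},{"dx":0,"dy":0,"dz":0,"ax":0,"ay":0,"az":0},{"dx":0,"dy":0,"dz":0,"ax":0,"ay":0,"az":0}], "grip": 0.0, "grip_force": 50}}

```text
time_s: 8.75
tcp_pos: [0.4661, 0.0662, 0.1636]
ee_rot: [0.0, 0.929, 0.37, 0.0]
wrist_force: [0.6, -0.8, 2.3]
width: 0.011
grip_force: 50.0
```

Request:
{"method": "arm_command", "body": {"deltas": [{"dx":0,"dy":0,"dz":0,"ax":0,"ay":0,"az":0},{"dx":0,"dy":0,"dz":0,"ax":0,"ay":0,"az":0},{"dx":0,"dy":0,"dz":0,"ax":0,"ay":0,"az":0},{"dx":0,"dy":0,"dz":0,"ax":0,"ay":0,"az":0},{"dx":0,"dy":0,"dz":0,"ax":0,"ay":0,"az":0}]}}

```text
time_s: 9.17
tcp_pos: [0.4661, 0.0662, 0.1636]
ee_rot: [0.0, 0.929, 0.37, 0.0]
wrist_force: [-0.6, -1.2, 3.2]
width: 0.0108
grip_force: 50.0
```

Request:
{"method": "arm_command", "body": {"deltas": [{"dx":0,"dy":0,"dz":-0.002,"ax":0,"ay":0,"az":0},{"dx":0,"dy":0,"dz":-0.003,"ax":0,"ay":0,"az":0},{"dx":0,"dy":0,"dz":-0.005,"ax":0,"ay":0,"az":0},{"dx":0,"dy":0,"dz":-0.006,"ax":0,"ay":0,"az":0},{"dx":0,"dy":0,"dz":-0.006,"ax":0,"ay":0,"az":0},{"dx":0,"dy":0,"dz":-0.006,"ax":0,"ay":0,"az":0},{"dx":0,"dy":0,"dz":-0.004,"ax":0,"ay":0,"az":0},{"dx":0,"dy":0,"dz":0,"ax":0,"ay":0,"az":0}]}}

```text
time_s: 9.83
tcp_pos: [0.4665, 0.0663, 0.1966]
ee_rot: [0.0, 0.929, 0.37, 0.001]
wrist_force: [0.3, 0.6, -7.1]
width: 0.011
grip_force: 50.0
```

Request:
{"method": "arm_command", "body": {"deltas": [{"dx":0,"dy":0,"dz":-0.008,"ax":0,"ay":0,"az":0},{"dx":0,"dy":0,"dz":-0.018,"ax":0,"ay":0,"az":0},{"dx":0,"dy":0,"dz":-0.024,"ax":0,"ay":0,"az":0},{"dx":0,"dy":0,"dz":-0.024,"ax":0,"ay":0,"az":0},{"dx":0,"dy":0,"dz":-0.024,"ax":0,"ay":0,"az":0},{"dx":0,"dy":0,"dz":-0.024,"ax":0,"ay":0,"az":0},{"dx":0,"dy":0,"dz":-0.018,"ax":0,"ay":0,"az":0},{"dx":0,"dy":0,"dz":-0.01,"ax":0,"ay":0,"az":0}]}}

```text
time_s: 10.5
tcp_pos: [0.4664, 0.0664, 0.3481]
ee_rot: [0.0, 0.929, 0.37, 0.001]
wrist_force: [1.1, 0.4, -7.0]
width: 0.011
grip_force: 50.0
```

Request:
{"method": "arm_command", "body": {"deltas": [{"dx":0,"dy":0,"dz":0,"ax":0,"ay":0,"az":5},{"dx":0,"dy":0,"dz":0,"ax":0,"ay":0,"az":5},{"dx":0,"dy":0,"dz":0,"ax":0,"ay":0,"az":5},{"dx":0,"dy":0,"dz":0,"ax":0,"ay":0,"az":5},{"dx":0,"dy":0,"dz":0,"ax":0,"ay":0,"az":5},{"dx":0,"dy":0,"dz":0,"ax":0,"ay":0,"az":4},{"dx":0,"dy":0,"dz":0,"ax":0,"ay":0,"az":2},{"dx":0,"dy":0,"dz":0,"ax":0,"ay":0,"az":0}]}}

```text
time_s: 11.17
tcp_pos: [0.4655, 0.0662, 0.3449]
ee_rot: [0.0, 0.994, 0.107, -0.001]
wrist_force: [-0.3, -0.2, -6.2]
width: 0.0106
grip_force: 50.0
```

```bash
python3 - <<'E'
from h import *
o=get_obs();print(np.round(rot().as_matrix(),3),np.round(o['joint_pos'],2),o['tcp_pos'],o['wrist_force'],o['wrist_torque'])
for n in('wrist','scene','side'): snap(n,n+'6')
a=cv2.resize(cv2.imread('pics/scene6.png')[120:330,190:350],None,fx=2.8,fy=2.8,interpolation=2)
b=cv2.resize(cv2.imread('pics/side6.png')[110:310,220:340],None,fx=2.8,fy=2.8,interpolation=2)
c=np.zeros((600,800,3),np.uint8);c[:a.shape[0],:a.shape[1]]=a;c[:b.shape[0],455:455+b.shape[1]]=b;cv2.imwrite('pics/c6.png',c)
p,P=cloud('wrist','wrist6'); p=p.astype(int)
T=rot().inv().apply((P-o['tcp_pos']).reshape(-1,3)).reshape(P.shape)
dark=(T[...,0]>-.01)&(T[...,0]<.08)&(abs(T[...,1])<.03)&(T[...,2]>-.02)&(T[...,2]<.03)&(p.max(-1)<75)
k,l,s,c=cv2.connectedComponentsWithStats(dark.astype(np.uint8))
for i in range(1,k):
    if s[i,4]>20: print(s[i],c[i],'tool',np.round(np.median(T[l==i],0),4),np.round(T[l==i].min(0),3),np.round(T[l==i].max(0),3))
m=(T[...,2]>.06)&(T[...,2]<.1)&(abs(T[...,0]-.025)<.075)&(abs(T[...,1])<.09); Q=T[m]
print(len(Q)); 
for x in np.arange(-.04,.1,.02):
    q=Q[abs(Q[:,0]-x)<.01]; 
    if len(q): print(round(x,2),len(q),np.percentile(q[:,2],[2,50]))
E
```

```text
[[ 0.977  0.213 -0.001]
 [ 0.213 -0.977 -0.   ]
 [-0.001 -0.    -1.   ]] [-0.23  0.07 -0.02  1.81  0.    1.26 -1.6 ] [0.46552166 0.0661667  0.34488615] [-0.31692369 -0.19810486 -6.17721626] [ 0.03061617  0.24616047 -0.01767016]
[ 262  121   33   76 2217] [277.84754172 158.24763194] tool [ 0.0509 -0.0014  0.0037] [ 0.035 -0.008  0.001] [0.064 0.005 0.011]
[ 232  240   92   77 3705] [277.6534413  270.55897436] tool [ 0.0102 -0.0016  0.0021] [-0.01  -0.018 -0.02 ] [0.016 0.015 0.025]
22509
-0.02 2319 [0.07204183 0.08196458]
0.0 4758 [0.07236424 0.08126275]
0.02 5256 [0.07092346 0.08017908]
0.04 4912 [0.07313278 0.08196374]
0.06 3931 [0.07362408 0.08826146]
0.08 1330 [0.07362891 0.07558887]
0.1 3 [0.08467488 0.08530356]
```

View pics/c6.png

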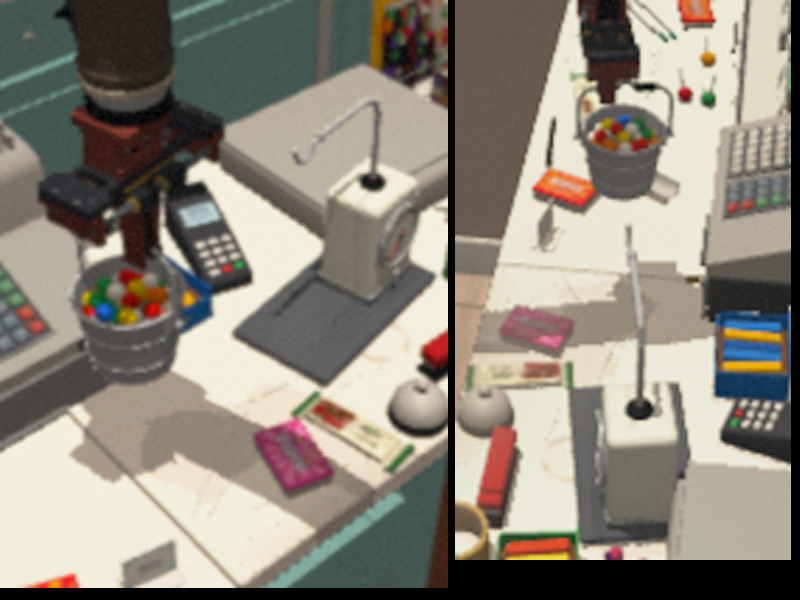

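The pail hangs level from the grip: it is at (130,310) in the scene half and the hook tip is at (300,153). The eye is roughly level with the TCP, 25 mm along tool +x. I'll carry it to 70 mm in front of the hook tip.

Request:
{"method": "arm_command", "body": {"deltas": [{"dx":-0.002,"dy":0.01,"dz":0,"ax":0,"ay":0,"az":0},{"dx":-0.002,"dy":0.02,"dz":0,"ax":0,"ay":0,"az":0},{"dx":-0.003,"dy":0.03,"dz":0,"ax":0,"ay":0,"az":0},{"dx":-0.003,"dy":0.035,"dz":0,"ax":0,"ay":0,"az":0},{"dx":-0.003,"dy":0.035,"dz":0,"ax":0,"ay":0,"az":0},{"dx":-0.003,"dy":0.03,"dz":0,"ax":0,"ay":0,"az":0},{"dx":-0.003,"dy":0.02,"dz":0,"ax":0,"ay":0,"az":0},{"dx":-0.002,"dy":0.015,"dz":0,"ax":0,"ay":0,"az":0}]}}

```text
time_s: 11.98
tcp_pos: [0.4867, -0.1328, 0.3455]
ee_rot: [0.001, 0.994, 0.107, -0.0]
wrist_force: [0.4, 0.2, -7.0]
width: 0.0108
grip_force: 50.0
```

Request:
{"method": "arm_command", "body": {"deltas": [{"dx":0,"dy":0,"dz":0,"ax":0,"ay":0,"az":0},{"dx":0,"dy":0,"dz":0,"ax":0,"ay":0,"az":0},{"dx":0,"dy":0,"dz":0,"ax":0,"ay":0,"az":0},{"dx":0,"dy":0,"dz":0,"ax":0,"ay":0,"az":0},{"dx":0,"dy":0,"dz":0,"ax":0,"ay":0,"az":0},{"dx":0,"dy":0,"dz":0,"ax":0,"ay":0,"az":0}]}}

```text
time_s: 12.48
tcp_pos: [0.4874, -0.128, 0.3455]
ee_rot: [-0.0, 0.994, 0.109, 0.0]
wrist_force: [0.8, 0.2, -7.1]
width: 0.0109
grip_force: 50.0
```

```bash
python3 - <<'E'
from h import *
o=get_obs();print(np.round(rot().as_matrix(),3),o['tcp_pos'],o['wrist_force'])
snap('wrist','w7')
p,P=cloud('wrist','w7'); p=p.astype(int)
T=rot().inv().apply((P-o['tcp_pos']).reshape(-1,3)).reshape(P.shape)
def comp(m,nm):
    k,l,s,c=cv2.connectedComponentsWithStats(m.astype(np.uint8))
    for i in range(1,k):
        if s[i,4]>20: print(nm,s[i],np.round(c[i]),'tool',np.round(np.median(T[l==i],0),4),np.round(T[l==i].min(0),3),np.round(T[l==i].max(0),3))
comp((T[...,0]>-.01)&(T[...,0]<.08)&(abs(T[...,1])<.02)&(T[...,2]>-.01)&(T[...,2]<.03)&(p.max(-1)<75),'sleeve')
comp((T[...,0]>.0)&(T[...,0]<.05)&(abs(T[...,1])<.015)&(T[...,2]>-.02)&(T[...,2]<.015)&(p.max(-1)>=75),'eye')
m=(P[...,2]>.27)&(P[...,2]<.33)&(T[...,1]>.035)&(T[...,0]<.08)
comp(m,'hook')
Q=T[m]
for y in np.arange(.04,.24,.005):
    q=Q[abs(Q[:,1]-y)<.0025]
    if len(q): print(round(y,3),len(q),np.round(np.median(q,0),4),np.round(q[:,2].min(),4))
E
```

```text
[[ 0.976  0.216  0.   ]
 [ 0.216 -0.976  0.   ]
 [ 0.    -0.    -1.   ]] [ 0.48742213 -0.12796021  0.34550167] [ 0.75001529  0.23988518 -7.11775447]
sleeve [ 262  122   33   75 2210] [278. 158.] tool [ 0.0508 -0.0016  0.0037] [ 0.035 -0.008  0.   ] [0.064 0.005 0.011]
sleeve [ 237  240   82   73 3031] [278. 268.] tool [ 0.0098 -0.0016  0.0027] [-0.01  -0.017 -0.01 ] [0.016 0.014 0.025]
eye [270 196  16  56 809] [278. 223.] tool [ 0.0272 -0.0016 -0.0015] [ 0.013 -0.005 -0.004] [0.036 0.001 0.009]
hook [ 382  190  178   28 3031] [475. 203.] tool [0.0227 0.0978 0.0426] [0.015 0.049 0.035] [0.028 0.139 0.064]
hook [338 228  25  30 114] [348. 244.] tool [-0.0116  0.0407  0.075 ] [-0.019  0.035  0.073] [-0.001  0.049  0.076]
0.04 50 [-0.0118  0.04    0.075 ] 0.0736
0.045 47 [-0.005   0.0451  0.0751] 0.0741
0.05 157 [0.0224 0.0509 0.0389] 0.0353
0.055 172 [0.0236 0.0545 0.0372] 0.0345
0.06 64 [0.0251 0.0604 0.0509] 0.0386
0.065 74 [0.0239 0.0657 0.0578] 0.0522
0.07 98 [0.0228 0.0701 0.0602] 0.0583
0.075 126 [0.0227 0.0753 0.0604] 0.0572
0.08 168 [0.0226 0.0802 0.0572] 0.052
0.085 206 [0.0226 0.0851 0.0516] 0.0456
0.09 179 [0.0224 0.09   0.0462] 0.0434
0.095 297 [0.0224 0.0964 0.0435] 0.038
0.1 259 [0.0231 0.0999 0.0402] 0.038
0.105 205 [0.0232 0.1045 0.0403] 0.0378
0.11 169 [0.0224 0.1102 0.0418] 0.0388
0.115 176 [0.0224 0.115  0.0418] 0.0396
0.12 184 [0.0222 0.12   0.0419] 0.039
0.125 176 [0.0221 0.125  0.0417] 0.0394
0.13 171 [0.0221 0.1301 0.0418] 0.0392
0.135 174 [0.0218 0.1349 0.0419] 0.039
0.14 22 [0.0201 0.138  0.0431] 0.0421
```

View pics/w7.png

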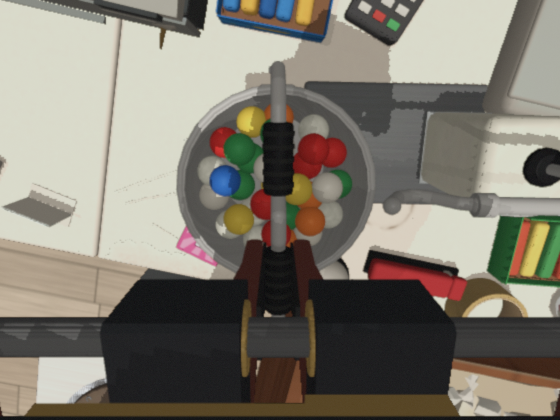

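The view shows the eye at (278,222), the hook tip at (395,203) and the valley near (445,203). The remaining shift is −2 mm in x, +74 mm in y and +58 mm in z. I'll lower 18 mm so the hook passes between crown and rim, then move in sideways.

Request:
{"method": "arm_command", "body": {"deltas": [{"dx":-0.001,"dy":0,"dz":0.006,"ax":0,"ay":0,"az":0},{"dx":-0.001,"dy":0,"dz":0.006,"ax":0,"ay":0,"az":0},{"dx":0,"dy":0,"dz":0.006,"ax":0,"ay":0,"az":0},{"dx":0,"dy":0.006,"dz":0,"ax":0,"ay":0,"az":0},{"dx":0,"dy":0.01,"dz":0,"ax":0,"ay":0,"az":0},{"dx":0,"dy":0.012,"dz":0,"ax":0,"ay":0,"az":0},{"dx":0,"dy":0.008,"dz":0,"ax":0,"ay":0,"az":0},{"dx":0,"dy":0.004,"dz":0,"ax":0,"ay":0,"az":0}]}}

```text
time_s: 13.2
tcp_pos: [0.4942, -0.1708, 0.3277]
ee_rot: [0.001, 0.994, 0.107, 0.0]
wrist_force: [-0.0, -0.7, -7.2]
width: 0.0106
grip_force: 50.0
```

Request:
{"method": "arm_command", "body": {"deltas": [{"dx":0,"dy":0.006,"dz":0,"ax":0,"ay":0,"az":0},{"dx":0,"dy":0.008,"dz":0,"ax":0,"ay":0,"az":0},{"dx":0,"dy":0.008,"dz":0,"ax":0,"ay":0,"az":0},{"dx":0,"dy":0.006,"dz":0,"ax":0,"ay":0,"az":0},{"dx":0,"dy":0.004,"dz":0,"ax":0,"ay":0,"az":0},{"dx":0,"dy":0.0015,"dz":0,"ax":0,"ay":0,"az":0},{"dx":0,"dy":0,"dz":0,"ax":0,"ay":0,"az":0},{"dx":0,"dy":0,"dz":0,"ax":0,"ay":0,"az":0}]}}

```text
time_s: 13.87
tcp_pos: [0.5012, -0.2006, 0.3274]
ee_rot: [-0.0, 0.994, 0.108, -0.0]
wrist_force: [0.0, 0.5, -6.8]
width: 0.0107
grip_force: 50.0
```

```bash
cat > m.py <<'E'
from h import *
import sys
f=sys.argv[1]
o=get_obs();print(o['time_s'],o['tcp_pos'],o['wrist_force'])
snap('wrist',f)
p,P=cloud('wrist',f); p=p.astype(int)
T=rot().inv().apply((P-o['tcp_pos']).reshape(-1,3)).reshape(P.shape)
m=(T[...,0]>.015)&(T[...,0]<.036)&(abs(T[...,1])<.008)&(T[...,2]>-.02)&(T[...,2]<.012)&(p.max(-1)>=75)
print('eye',m.sum(),np.round(np.median(T[m],0),4),np.round(T[m].min(0),4))
m=(T[...,2]>-.03)&(T[...,2]<.065)&(T[...,1]>-.05)&(T[...,1]<.1)&(abs(T[...,0]-.0235)<.009)
Q=T[m]
for y in np.arange(-.04,.08,.005):
    q=Q[abs(Q[:,1]-y)<.0025]
    if len(q): print(round(y,3),len(q),np.round(np.median(q,0),4),np.round(q[:,2].min(),4))
E
python3 m.py w8
```

```text
13.8667 [ 0.50117532 -0.20061153  0.32739967] [ 0.00749877  0.49345984 -6.79989388]
eye 805 [ 0.0272 -0.0016 -0.0016] [ 0.015  -0.0047 -0.004 ]
-0.025 38 [ 0.0253 -0.0231  0.0197] 0.0171
-0.02 229 [ 0.0259 -0.0198  0.019 ] 0.0164
-0.015 220 [ 0.0261 -0.0154  0.0274] 0.0173
-0.01 159 [ 0.0257 -0.0102  0.0375] 0.0318
-0.005 296 [ 0.025  -0.0038 -0.0011] -0.0034
-0.0 419 [ 0.025  -0.0004 -0.0021] -0.004
0.005 137 [0.025  0.0052 0.04  ] 0.0352
0.01 174 [0.0252 0.0102 0.0347] 0.0297
0.015 177 [0.0251 0.015  0.029 ] 0.0257
0.02 184 [0.0248 0.0201 0.0263] 0.023
0.025 337 [0.0251 0.0249 0.0224] 0.0196
0.03 310 [0.0253 0.03   0.0222] 0.0195
0.035 210 [0.0249 0.0352 0.0237] 0.0211
0.04 214 [0.0247 0.04   0.0236] 0.0215
0.045 215 [0.0246 0.045  0.0236] 0.0215
0.05 226 [0.0242 0.0501 0.0238] 0.0211
0.055 219 [0.0244 0.055  0.0236] 0.0214
0.06 220 [0.0243 0.06   0.0236] 0.0215
0.065 210 [0.0241 0.0649 0.0237] 0.0212
0.07 224 [0.0241 0.07   0.0236] 0.0212
0.075 225 [0.024  0.075  0.0236] 0.0218
```

Hook and eye are aligned in x, and the wire is over the valley. I'll lower 33 mm to just above contact, then continue slowly.

Request:
{"method": "arm_command", "body": {"deltas": [{"dx":0,"dy":0,"dz":0.004,"ax":0,"ay":0,"az":0},{"dx":0,"dy":0,"dz":0.006,"ax":0,"ay":0,"az":0},{"dx":0,"dy":0,"dz":0.007,"ax":0,"ay":0,"az":0},{"dx":0,"dy":0,"dz":0.007,"ax":0,"ay":0,"az":0},{"dx":0,"dy":0,"dz":0.005,"ax":0,"ay":0,"az":0},{"dx":0,"dy":0,"dz":0.003,"ax":0,"ay":0,"az":0},{"dx":0,"dy":0,"dz":0.001,"ax":0,"ay":0,"az":0},{"dx":0,"dy":0,"dz":0,"ax":0,"ay":0,"az":0}]}}

```text
time_s: 14.58
tcp_pos: [0.5011, -0.201, 0.2942]
ee_rot: [-0.0, 0.994, 0.108, -0.0]
wrist_force: [0.0, 0.2, -6.7]
width: 0.011
grip_force: 50.0
```

```bash
python3 m.py w9
```

```text
14.5833 [ 0.50108989 -0.20095009  0.29416163] [ 0.03486969  0.18135784 -6.70162869]
eye 1227 [ 0.0261 -0.0012  0.0005] [ 0.0153 -0.008  -0.0048]
-0.025 67 [ 0.0258 -0.0232 -0.0134] -0.0154
-0.02 368 [ 0.0265 -0.0198 -0.0141] -0.0164
-0.015 357 [ 0.0264 -0.0154 -0.0052] -0.0154
-0.01 247 [ 0.0259 -0.0102  0.0046] -0.0021
-0.005 343 [ 0.0253 -0.0042 -0.0008] -0.004
-0.0 455 [ 0.0252 -0.0004 -0.0019] -0.0048
0.005 225 [0.0254 0.005  0.0067] 0.0021
0.01 264 [0.0256 0.0101 0.0013] -0.004
0.015 278 [ 0.0255  0.0149 -0.0046] -0.0077
0.02 286 [ 0.025   0.0201 -0.0071] -0.0107
0.025 536 [ 0.0258  0.0247 -0.0108] -0.0134
0.03 477 [ 0.0257  0.03   -0.0112] -0.0137
0.035 311 [ 0.0253  0.0352 -0.0096] -0.0119
0.04 333 [ 0.025   0.0399 -0.0095] -0.0117
0.045 325 [ 0.0249  0.045  -0.0095] -0.0119
0.05 339 [ 0.0248  0.05   -0.0095] -0.0115
0.055 340 [ 0.0249  0.0551 -0.0095] -0.0115
0.06 335 [ 0.0246  0.06   -0.0096] -0.0117
0.065 337 [ 0.0247  0.065  -0.0095] -0.0119
0.07 320 [ 0.0246  0.0701 -0.0096] -0.0114
0.075 341 [ 0.0244  0.075  -0.0095] -0.0116
```

Request:
{"method": "arm_command", "body": {"deltas": [{"dx":0,"dy":0,"dz":0.001,"ax":0,"ay":0,"az":0},{"dx":0,"dy":0,"dz":0.001,"ax":0,"ay":0,"az":0},{"dx":0,"dy":0,"dz":0.001,"ax":0,"ay":0,"az":0},{"dx":0,"dy":0,"dz":0.001,"ax":0,"ay":0,"az":0},{"dx":0,"dy":0,"dz":0.001,"ax":0,"ay":0,"az":0},{"dx":0,"dy":0,"dz":0.001,"ax":0,"ay":0,"az":0},{"dx":0,"dy":0,"dz":0.001,"ax":0,"ay":0,"az":0},{"dx":0,"dy":0,"dz":0.001,"ax":0,"ay":0,"az":0}]}}

```text
time_s: 15.3
tcp_pos: [0.5012, -0.2009, 0.2864]
ee_rot: [0.0, 0.994, 0.108, 0.0]
wrist_force: [0.4, -0.7, -7.5]
width: 0.0109
grip_force: 50.0
```

Request:
{"method": "arm_command", "body": {"deltas": [{"dx":0,"dy":0,"dz":0.001,"ax":0,"ay":0,"az":0},{"dx":0,"dy":0,"dz":0.001,"ax":0,"ay":0,"az":0},{"dx":0,"dy":0,"dz":0.001,"ax":0,"ay":0,"az":0},{"dx":0,"dy":0,"dz":0.0015,"ax":0,"ay":0,"az":0},{"dx":0,"dy":0,"dz":0.0015,"ax":0,"ay":0,"az":0},{"dx":0,"dy":0,"dz":0.0015,"ax":0,"ay":0,"az":0},{"dx":0,"dy":0,"dz":0.0015,"ax":0,"ay":0,"az":0},{"dx":0,"dy":0,"dz":0.0015,"ax":0,"ay":0,"az":0}]}}

```text
time_s: 15.97
tcp_pos: [0.5012, -0.2009, 0.2759]
ee_rot: [0.0, 0.994, 0.108, 0.0]
wrist_force: [-0.3, 0.6, -5.3]
width: 0.0109
grip_force: 50.0
```

Request:
{"method": "arm_command", "body": {"deltas": [{"dx":0,"dy":0,"dz":0.0015,"ax":0,"ay":0,"az":0},{"dx":0,"dy":0,"dz":0.0015,"ax":0,"ay":0,"az":0},{"dx":0,"dy":0,"dz":0.0015,"ax":0,"ay":0,"az":0},{"dx":0,"dy":0,"dz":0.0015,"ax":0,"ay":0,"az":0},{"dx":0,"dy":0,"dz":0.0015,"ax":0,"ay":0,"az":0},{"dx":0,"dy":0,"dz":0.0015,"ax":0,"ay":0,"az":0},{"dx":0,"dy":0,"dz":0.0015,"ax":0,"ay":0,"az":0},{"dx":0,"dy":0,"dz":0.0015,"ax":0,"ay":0,"az":0}]}}

```text
time_s: 16.63
tcp_pos: [0.5013, -0.2009, 0.2639]
ee_rot: [0.0, 0.994, 0.108, 0.0]
wrist_force: [-0.9, 0.3, -4.5]
width: 0.011
grip_force: 50.0
```

```bash
python3 m.py w10
```

```text
16.6333 [ 0.50128064 -0.20091872  0.26392889] [-0.85874681  0.30845733 -4.46091888]
eye 1277 [ 0.026  -0.0012 -0.0006] [ 0.0152 -0.0078 -0.0048]
-0.025 73 [ 0.0254 -0.0232 -0.0195] -0.0211
-0.02 408 [ 0.0264 -0.0197 -0.0202] -0.0228
-0.015 390 [ 0.0264 -0.0154 -0.0107] -0.021
-0.01 258 [ 0.0258 -0.0103 -0.0013] -0.0085
-0.005 367 [ 0.0253 -0.0042 -0.0006] -0.0043
-0.0 463 [ 0.0252 -0.0004 -0.0021] -0.0043
0.005 242 [0.0252 0.005  0.0007] -0.0036
0.01 287 [ 0.0255  0.01   -0.0047] -0.0099
0.015 311 [ 0.0253  0.015  -0.0106] -0.0135
0.02 317 [ 0.0249  0.0202 -0.0132] -0.0174
0.025 580 [ 0.0258  0.0246 -0.0169] -0.0193
0.03 514 [ 0.0258  0.0299 -0.0171] -0.0198
0.035 334 [ 0.0251  0.0352 -0.0156] -0.0179
0.04 367 [ 0.0249  0.04   -0.0155] -0.0179
0.045 377 [ 0.025   0.045  -0.0155] -0.0177
0.05 358 [ 0.0248  0.0499 -0.0155] -0.0178
0.055 354 [ 0.0247  0.0548 -0.0155] -0.0178
0.06 380 [ 0.0246  0.0599 -0.0156] -0.0178
0.065 376 [ 0.0246  0.065  -0.0155] -0.018
0.07 357 [ 0.0244  0.0701 -0.0156] -0.0174
0.075 362 [ 0.0244  0.075  -0.0156] -0.0176
```

The hook has engaged and sunk 24 mm, with about 4.4 N still on the hand. The total weight is about 6.9 N, so balance should come near 62 mm. I'll keep easing down.

Request:
{"method": "arm_command", "body": {"deltas": [{"dx":0,"dy":0,"dz":0.0015,"ax":0,"ay":0,"az":0},{"dx":0,"dy":0,"dz":0.0018,"ax":0,"ay":0,"az":0},{"dx":0,"dy":0,"dz":0.0018,"ax":0,"ay":0,"az":0},{"dx":0,"dy":0,"dz":0.0018,"ax":0,"ay":0,"az":0},{"dx":0,"dy":0,"dz":0.0018,"ax":0,"ay":0,"az":0},{"dx":0,"dy":0,"dz":0.0018,"ax":0,"ay":0,"az":0},{"dx":0,"dy":0,"dz":0.0018,"ax":0,"ay":0,"az":0},{"dx":0,"dy":0,"dz":0.0018,"ax":0,"ay":0,"az":0}]}}

```text
time_s: 17.35
tcp_pos: [0.5013, -0.2009, 0.2498]
ee_rot: [0.0, 0.994, 0.108, 0.0]
wrist_force: [-0.7, 0.9, -1.8]
width: 0.0108
grip_force: 50.0
```

Request:
{"method": "arm_command", "body": {"deltas": [{"dx":0,"dy":0,"dz":0.0018,"ax":0,"ay":0,"az":0},{"dx":0,"dy":0,"dz":0.0018,"ax":0,"ay":0,"az":0},{"dx":0,"dy":0,"dz":0.0018,"ax":0,"ay":0,"az":0},{"dx":0,"dy":0,"dz":0.0018,"ax":0,"ay":0,"az":0},{"dx":0,"dy":0,"dz":0.0018,"ax":0,"ay":0,"az":0},{"dx":0,"dy":0,"dz":0.0018,"ax":0,"ay":0,"az":0},{"dx":0,"dy":0,"dz":0.0018,"ax":0,"ay":0,"az":0},{"dx":0,"dy":0,"dz":0.0018,"ax":0,"ay":0,"az":0}]}}

```text
time_s: 18.02
tcp_pos: [0.5013, -0.2009, 0.2354]
ee_rot: [0.0, 0.994, 0.108, 0.0]
wrist_force: [-1.1, -0.8, -1.3]
width: 0.0111
grip_force: 50.0
```

Request:
{"method": "arm_command", "body": {"deltas": [{"dx":0,"dy":0,"dz":0.0014,"ax":0,"ay":0,"az":0},{"dx":0,"dy":0,"dz":0.001,"ax":0,"ay":0,"az":0},{"dx":0,"dy":0,"dz":0.0006,"ax":0,"ay":0,"az":0},{"dx":0,"dy":0,"dz":0,"ax":0,"ay":0,"az":0},{"dx":0,"dy":0,"dz":0,"ax":0,"ay":0,"az":0},{"dx":0,"dy":0,"dz":0,"ax":0,"ay":0,"az":0},{"dx":0,"dy":0,"dz":0,"ax":0,"ay":0,"az":0},{"dx":0,"dy":0,"dz":0,"ax":0,"ay":0,"az":0}]}}

```text
time_s: 18.68
tcp_pos: [0.5012, -0.201, 0.2326]
ee_rot: [0.0, 0.994, 0.108, 0.0]
wrist_force: [-0.3, 0.4, -1.3]
width: 0.0111
grip_force: 50.0
```

```bash
cat > f.py <<'E'
from h import *
F=[]
for i in range(24):
    F.append(get_obs()['wrist_force']); read_camera('wrist')
F=np.array(F);print('F',F.mean(0),F.std(0)/24**.5,get_obs()['wrist_torque'],get_obs()['tcp_pos'],get_obs()['time_s'])
E
python3 f.py; python3 m.py w11 | egrep 'eye|^0.0[567]'
```

```text
F [ 0.35229935  0.2573165  -0.95678482] [0.11532505 0.09081631 0.08319554] [ 0.18658085 -0.118651    0.03347737] [ 0.50123924 -0.20092432  0.23250444] 19.8833
eye 1293 [ 0.0261 -0.0012 -0.0009] [ 0.015  -0.0078 -0.0044]
0.05 372 [ 0.0249  0.0501 -0.016 ] -0.0182
0.055 372 [ 0.0247  0.0549 -0.016 ] -0.0182
0.06 377 [ 0.0249  0.0599 -0.016 ] -0.0183
0.065 359 [ 0.0245  0.065  -0.0161] -0.0182
0.07 369 [ 0.0244  0.0701 -0.0161] -0.0184
0.075 375 [ 0.0244  0.0751 -0.016 ] -0.0185
```

Request:
{"method": "arm_command", "body": {"deltas": [{"dx":0,"dy":0,"dz":0.001,"ax":0,"ay":0,"az":0},{"dx":0,"dy":0,"dz":0.0015,"ax":0,"ay":0,"az":0},{"dx":0,"dy":0,"dz":0.0015,"ax":0,"ay":0,"az":0},{"dx":0,"dy":0,"dz":0.0015,"ax":0,"ay":0,"az":0},{"dx":0,"dy":0,"dz":0.0015,"ax":0,"ay":0,"az":0},{"dx":0,"dy":0,"dz":0.001,"ax":0,"ay":0,"az":0},{"dx":0,"dy":0,"dz":0,"ax":0,"ay":0,"az":0},{"dx":0,"dy":0,"dz":0,"ax":0,"ay":0,"az":0}]}}

```text
time_s: 20.6
tcp_pos: [0.5012, -0.2009, 0.2245]
ee_rot: [-0.0, 0.994, 0.108, 0.0]
wrist_force: [0.2, 0.4, 0.5]
width: 0.011
grip_force: 50.0
```

```bash
python3 f.py; python3 m.py w12 | egrep 'eye|^0.0[567]'
```

```text
F [0.8515871  0.32707774 0.02178562] [0.10297921 0.11605984 0.10706439] [ 0.09232141 -0.0883112  -0.03598173] [ 0.50120518 -0.20090473  0.22447697] 21.8
eye 1291 [ 0.0261 -0.0012 -0.0009] [ 0.0151 -0.0078 -0.0051]
0.05 372 [ 0.0248  0.0501 -0.0161] -0.0186
0.055 373 [ 0.0249  0.0549 -0.0161] -0.0183
0.06 366 [ 0.0247  0.06   -0.0161] -0.0185
0.065 367 [ 0.0246  0.0651 -0.0161] -0.0182
0.07 368 [ 0.0245  0.07   -0.0161] -0.0181
0.075 380 [ 0.0244  0.075  -0.0161] -0.0183
```

The hand now carries about zero vertical force. I'll ease off the grip force, then open in small steps.

Request:
{"method": "arm_command", "body": {"deltas": [{"dx":0,"dy":0,"dz":0,"ax":0,"ay":0,"az":0},{"dx":0,"dy":0,"dz":0,"ax":0,"ay":0,"az":0},{"dx":0,"dy":0,"dz":0,"ax":0,"ay":0,"az":0},{"dx":0,"dy":0,"dz":0,"ax":0,"ay":0,"az":0}], "grip_force": 10}}

```text
time_s: 22.18
tcp_pos: [0.5011, -0.2012, 0.2244]
ee_rot: [0.0, 0.994, 0.108, -0.0]
wrist_force: [-0.7, -0.7, -0.6]
width: 0.0117
grip_force: 10.0
```

Request:
{"method": "arm_command", "body": {"deltas": [{"dx":0,"dy":0,"dz":0,"ax":0,"ay":0,"az":0},{"dx":0,"dy":0,"dz":0,"ax":0,"ay":0,"az":0},{"dx":0,"dy":0,"dz":0,"ax":0,"ay":0,"az":0},{"dx":0,"dy":0,"dz":0,"ax":0,"ay":0,"az":0}], "grip_force": 3}}

```text
time_s: 22.52
tcp_pos: [0.5011, -0.201, 0.2244]
ee_rot: [0.0, 0.994, 0.108, -0.0]
wrist_force: [-0.3, -0.7, -0.0]
width: 0.0121
grip_force: 3.0
```

Request:
{"method": "arm_command", "body": {"deltas": [{"dx":0,"dy":0,"dz":0,"ax":0,"ay":0,"az":0},{"dx":0,"dy":0,"dz":0,"ax":0,"ay":0,"az":0},{"dx":0,"dy":0,"dz":0,"ax":0,"ay":0,"az":0},{"dx":0,"dy":0,"dz":0,"ax":0,"ay":0,"az":0}], "grip": 0.016}}

```text
time_s: 22.85
tcp_pos: [0.5012, -0.2008, 0.2245]
ee_rot: [-0.0, 0.994, 0.108, 0.0]
wrist_force: [0.7, 0.2, -1.3]
width: 0.016
grip_force: 0.0
```

Request:
{"method": "arm_command", "body": {"deltas": [{"dx":0,"dy":0,"dz":0,"ax":0,"ay":0,"az":0},{"dx":0,"dy":0,"dz":0,"ax":0,"ay":0,"az":0},{"dx":0,"dy":0,"dz":0,"ax":0,"ay":0,"az":0},{"dx":0,"dy":0,"dz":0,"ax":0,"ay":0,"az":0},{"dx":0,"dy":0,"dz":0,"ax":0,"ay":0,"az":0},{"dx":0,"dy":0,"dz":0,"ax":0,"ay":0,"az":0}], "grip": 0.05}}

```text
time_s: 23.35
tcp_pos: [0.5012, -0.2009, 0.2245]
ee_rot: [-0.0, 0.994, 0.108, 0.0]
wrist_force: [-0.1, 0.3, -0.5]
width: 0.0493
grip_force: 0.0
```

```bash
python3 f.py; python3 m.py w13 | egrep 'eye|^0.0[567]'; python3 - <<'E'
from h import *
snap('scene','s13')
b=cv2.imread('pics/w13.png');a=cv2.resize(cv2.imread('pics/s13.png')[130:290,230:350],(240,320))
c=np.zeros((420,800,3),np.uint8);c[:,:560]=b;c[:320,560:]=a;cv2.imwrite('pics/c13.png',c)
E
```

```text
F [ 0.03216845 -0.01432952 -0.11194931] [0.0928715  0.1125776  0.09837712] [0.0196266  0.15650613 0.06267077] [ 0.5011483  -0.20092205  0.22444944] 24.55
eye 1264 [ 0.0261 -0.0008 -0.001 ] [ 0.0152 -0.0078 -0.005 ]
0.05 368 [ 0.025   0.05   -0.0162] -0.0183
0.055 376 [ 0.0248  0.0551 -0.0161] -0.0185
0.06 371 [ 0.0247  0.06   -0.0162] -0.0185
0.065 352 [ 0.0246  0.0651 -0.0162] -0.0183
0.07 376 [ 0.0246  0.07   -0.0161] -0.0181
0.075 366 [ 0.0244  0.0749 -0.0161] -0.0183
```

View pics/c13.png

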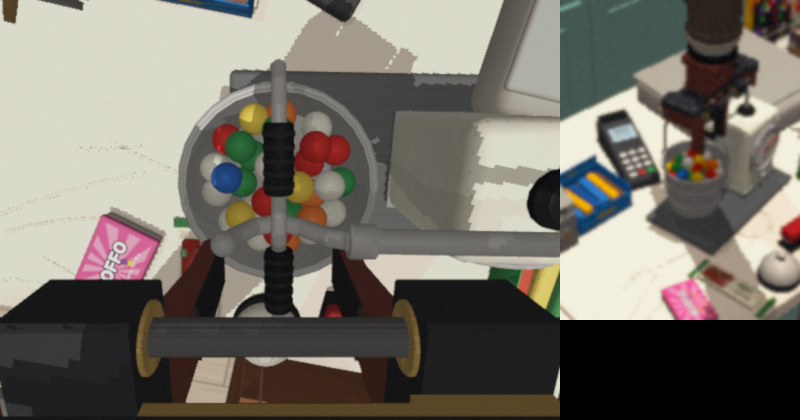

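The pail hangs with the hook in the eye at (278,225), and the post didn't move on release. I'll withdraw straight up and check.

Request:
{"method": "arm_command", "body": {"deltas": [{"dx":-0.001,"dy":0,"dz":-0.005,"ax":0,"ay":0,"az":0},{"dx":-0.002,"dy":0,"dz":-0.01,"ax":0,"ay":0,"az":0},{"dx":-0.002,"dy":0,"dz":-0.015,"ax":0,"ay":0,"az":0},{"dx":0,"dy":0,"dz":-0.02,"ax":0,"ay":0,"az":0},{"dx":0,"dy":0,"dz":-0.02,"ax":0,"ay":0,"az":0},{"dx":0,"dy":0,"dz":-0.02,"ax":0,"ay":0,"az":0},{"dx":0,"dy":0,"dz":-0.01,"ax":0,"ay":0,"az":0},{"dx":0,"dy":0,"dz":0,"ax":0,"ay":0,"az":0}]}}

```text
time_s: 25.32
tcp_pos: [0.4972, -0.2025, 0.3274]
ee_rot: [0.001, 0.994, 0.108, 0.002]
wrist_force: [0.6, 1.5, 0.3]
width: 0.0502
grip_force: 0.0
```

```bash
python3 - <<'E'
from h import *
for i in range(4):
    snap('wrist','e%d'%i)
    p,P=cloud('wrist','e%d'%i); o=get_obs(); T=rot().inv().apply((P-o['tcp_pos']).reshape(-1,3)).reshape(P.shape)
    arm=(abs(T[...,0]-.03)<.01)&(T[...,1]>.04)&(T[...,1]<.09)&(P[...,2]>.2)&(P[...,2]<.29)
    sl=(abs(T[...,0]-.03)<.05)&(abs(T[...,1])<.03)&(P[...,2]>.2)&(P[...,2]<.25)&(p.max(-1)<75)
    print(o['time_s'],np.median(P[arm],0),np.median(P[sl],0),sl.sum(),np.round(o['wrist_force'],1))
    for _ in range(12): read_camera('wrist')
E
```

```text
25.3667 [ 0.53826789 -0.25926593  0.24062413] [ 0.53808972 -0.19346201  0.22171166] 1505 [ 0.2  0.8 -0.2]
26.0167 [ 0.53824553 -0.25929169  0.24067647] [ 0.53799762 -0.1934408   0.22177626] 1541 [-0.4 -0.4  1.4]
26.6667 [ 0.53822399 -0.25919913  0.24057153] [ 0.53793485 -0.19344843  0.22173243] 1534 [ 0.5  0.2 -0. ]
27.3167 [ 0.53826308 -0.25935408  0.24063339] [ 0.53816629 -0.19341919  0.22176059] 1541 [1.3 0.4 0.8]
```

The pail is hanging still and the hand is clear, so I'm handing the job in.

```bash
python3 -c "
from bench import *
print(job_done())"
```

```text
the job is handed in; nothing more can be done
None
```

The pail hangs still by the eye of its bail on the scale's hook, the post sunk about 63 mm and the hand clear; I've handed the job in, and it gave no verdict back.

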